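# Sort hair claw clips by the stiffness of their springs

### The job

Some of the three hair claw clips on the bathroom counter may have gone weak, which only shows when you squeeze their grips. Stand every clip with a good stiff spring upright in the wooden tray, put every weak one in the grey ceramic dish, let go of them all, and leave the trimmer, guard comb, hand mirror and cup where they are.

Things in the scene. Friction and masses are not known exactly. Their poses are not given: they have to be found in the camera images.
- clip_a: brown hair claw clip standing on its teeth, 52 mm long (own x), 44 wide (own y), 78 tall, 76 g; origin: centre of underside. Grips rise in a V from a hinge 38 mm up along x. To squeeze along own y from above: flat pad at y=+22, z 56 to 78; bar at y=-22, z=66, 36 mm long, swings in (rising to z=71) to a stop 14 mm in (30 mm over grips). Jaws below: 37 mm wide, -y one swings out.
- clip_b: clip of the same look, size and frame as clip_a. Each of the three clips is, independently and drawn anew at every start, sound or weak. Sound: the grips have 1 mm of slack, then give only above 12 N: about 3 mm (41 mm over the grips) at 20 N, 8 mm at 40 N. Weak: the grips give from 2 N and go all the way to the stop (30 mm over the grips) with 5 N.
- clip_c: clip of the same look, size and frame as clip_a, sound or weak as told at clip_b. Why a clip is weak: its main spring, out of sight inside (geom NAME_spring in each clip), has slipped off its seat; it lies at own x > 0 when seated (sound), x < 0 when slipped off (weak). No camera can show this.
- tray: pale wooden open tray, fixed, outside 220 mm (own x) by 120 mm (own y), 25 mm high, walls and floor 5 mm thick; origin at the centre of its underside. For the sound clips; three fit in a row along own x, 68 mm apart, their own x along the tray's
- dish: grey ceramic rectangular open dish, fixed, outside 226 mm (own x) by 126 mm (own y), 28 mm high, walls and floor 8 mm thick; origin at the centre of its underside. For the weak clips; three fit in a row along own x, 68 mm apart, their own x along the dish's
- trimmer: matte black beard trimmer lying on the counter, 162 mm long (own x, from -83 to +79 mm), 40 mm wide, 36 mm high; origin under its middle. Leave alone
- guard: clear plastic guard comb, 46 by 34 mm, 21 mm high; origin at the centre of its underside. Leave alone
- mirror: round stainless steel hand mirror lying flat, disc 116 mm across and 8 mm thick, handle to 158 mm from the centre along own +x; origin under the disc's centre. Leave alone
- cup: grey ceramic cup, 76 mm across, 85 mm high; origin at the centre of its underside. Leave alone
There are look-alikes about, which are no part of the job. What is shaped like the clip_c but yellow is not meant.

How it is judged:
By the outcome, as a careful person would: the job done as asked, in the order asked, and still so for the second after the job is handed in, with the robot touching nothing.
It also fails if it takes over 64 s, if anything falls off the work surface, if the arm or the gripper's body presses on something with over 40 N, if the wrist force passes 120 N, or if a joint passes its speed limit or range.

### The arm

A 6-joint arm with a two-finger parallel gripper is mounted at the origin on the work surface. World frame = base frame: x ahead of the robot, y to its left, z up, the work surface at z = 0. Lengths are in mm, angles in degrees, forces in N, time in s.
With the tool pointing down it reaches from about 300 to 875 mm from the base axis. Payload 6.4 kg.
Tool frame: the origin (TCP) lies at the very end of the fingers, on their centre line; the grasp point (between the pads) lies env.grasp_offset behind it (env.grasp_offset is the distance from the TCP to the grasp point, in mm); z points along the fingers, y is the direction in which the jaws open and shut (so a half turn about z gives the same grasp; the last joint's range is limited). The gripper opens to 85 mm and grips with 20 to 120 N. Pads are 22 mm wide; open, the fingers measure 114 mm over their backs; the gripper's body (76 mm by 85 mm) begins 54 mm behind the grasp point. The pads swing forward as they close: fully open they stand 13 mm farther back than shut.
Start: joints at [-86.591, 10.359, 92.074, -0, 77.567, -11.82], TCP at [151.057, -554.818, 231.288] pointing down, gripper open.
Joint ranges: [-171.53, 171.53], [-51.25, 118.39], [17.06, 147.69], [-65.23, 245.23], [0, 150.52], [-178.68, 178.68]. Speed limits (degrees/s): [147.25, 147.25, 172.46, 180, 180, 180].

### API

Orientations are given as [roll, pitch, yaw] about the fixed x, y, z axes, in that order (R = Rz(yaw) Ry(pitch) Rx(roll)).
In Python, from station import env gives the robot as it stands. The module is installed in compiled form; this text tells all that it offers.
- The arm moves only by the tool servo_tool, never from a script. Its argument "series" is a list of rows, each a list of 7 numbers: the shift along the world's x, y, z in units of 40 mm (1.0 is 40 mm), then the turn, a rotation vector about the world's x, y, z in units of 6 degrees (1.0 is 6 degrees), then the opening, from -1 (shut) to 1 (fully open), so that 0 is half open. A call has exactly 5 rows; each row is the pose to reach, as a shift and turn from the pose commanded when the call began; what a row does not reach only later rows make up. A row lasts 1/12 s, in which the tool goes at most 41.7 mm and 7.16 degrees, less where a joint would pass 70% of its speed; a pose out of reach is approached as far as the arm can. A call with a gripper value outside its range is refused whole. The fingers move at their own pace and stop on an object; "squeeze" is the grip in N (left out, the last holds). Time passes only in rows, so rows that repeat a pose let the fingers close, or fill a call up. It gives the time, the measured TCP pose, the force and the opening at its end, in the units of the state.
- env.observe(): the state, without advancing time (a new reading comes with each control period).
- env.read_camera(name): name is "scene" or "top" or "wrist"; returns (picture, depth): 420x560x3 uint8, red, green, blue; 420x560 float32, mm along the optical axis (not along the pixel's ray), 0 where there is no reading.
- env.camera_model(name): a dict with "fx", "fy", "cx", "cy" (pixels), "dist_coeffs" ([k1, k2, p1, p2, k3] as OpenCV has them; the pictures are not rectified), "R" (3x3) and "t" (3): a world point X has camera coordinates R X + t. Camera axes: x right, y down, z forward; pixel columns grow to the right and rows downward; lengths in mm; the calibration is good to about 2 mm. A picture is of the moment at which its call begins: read the wrist's pose just before it. camera_model takes no time and is no camera call; for the wrist camera it gives the pose at the moment of the call.
- env.finish_job(): hands the job in, once; it reports no verdict.
Trained networks look in the newest picture that a camera, given by its name, has taken for a name from the list of things; names that differ only in an ending like _2 or _b are one class to them, and where a whole thing is asked for, a point or a joint stands for the part that bears it (a point fixed in the world has none). Each returns a list of dicts, best first, with "p" (0 to 1); they miss things now and then, are a little off and sometimes report something else, mostly with a low value. They report only what shows in the picture. A call takes as long as a camera call. They do not tell look-alikes from the thing itself.
- env.recognise(camera, label): "at" ([x, y, z] in mm, in world coordinates, good to about 4 mm: the middle of the surface that is visible of it).
- env.place_of(camera, label): "at" ([x, y, z] in mm, in world coordinates, good to about 4 mm: a listed point, or the origin of a listed thing).
The state is a dict: "clock": time; "joint_positions": joint angles; "joint_vel": joint speeds; "joint_efforts": joint torques, N m; "position": TCP position; "orientation": TCP orientation; "contact_force": force on the tool from outside, world axes, zero at the start; "ft_torque": the same for the moment, N m; "finger_gap": finger opening in mm.
Only numpy, scipy, OpenCV 4.12 (cv2) and the standard library are available. Lean on these libraries where they do the work, as an engineer would, in place of code of your own. Each camera call takes 0.05 s, during which the arm holds its last target.

## Working session

There is one attempt and no reset: what is moved stays moved. The work goes in short steps, Python scripts to look and compute and a tool call to move; the robot and the scene stay as the last step left them, time stands still between calls to the robot, and variables do not carry over. Pictures are saved under pics/ and viewed, and the job is handed in when it is done.

Besides the shell and the picture viewer there is one more tool, called after ">>>" by a JSON object that holds its "api" and its "payload", one argument or row to a line. servo_tool: Moves the arm, as the interface text tells. Its arguments: {"type":"object","properties":{"series":{"type":"array","items":{"type":"array","items":{"type":"number"}}},"squeeze":{"type":"number"}},"required":["series"]}

```bash
mkdir -p pics
cat > h.py <<'E'
import numpy as np, cv2
from station import env
def shot(cam,name):
    M=env.camera_model(cam); p,d=env.read_camera(cam)
    cv2.imwrite(f'pics/{name}.png',p[:,:,::-1]); np.savez(f'pics/{name}.npz',p=p,d=d,**{k:np.array(v) for k,v in M.items()})
    return p,d,M
def cloud(p,d,M):
    h,w=d.shape; K=np.array([[M['fx'],0,M['cx']],[0,M['fy'],M['cy']],[0,0,1]],float)
    uv=np.stack(np.meshgrid(np.arange(w),np.arange(h)),-1).reshape(-1,1,2).astype(np.float32)
    n=cv2.undistortPoints(uv,K,np.array(M['dist_coeffs'],float)).reshape(h,w,2)
    c=np.concatenate([n*d[...,None],d[...,None]],-1)
    return (c-np.array(M['t']))@np.array(M['R'])
E
python3 - <<'E'
from h import *
np.set_printoptions(precision=1,suppress=True)
print(env.observe(), env.grasp_offset)
for c in ['top','scene']:
    shot(c,c+'0')
    for l in ['clip_a','tray','dish','trimmer','cup','guard','mirror']:
        print(c,l,[(np.round(r['at']),round(r['p'],2)) for r in env.place_of(c,l)])
print(env.observe()['clock'])
E
```

```text
{'clock': 0.0, 'joint_positions': array([-86.6,  10.4,  92.1,  -0. ,  77.6, -11.8]), 'joint_vel': array([-0.,  0.,  0.,  0.,  0., -0.]), 'joint_efforts': array([  0. , -44.5, -35.1,  -0. ,   0. ,  -0. ]), 'position': array([ 151. , -554.2,  230.4]), 'orientation': array([-179.9,   -0. ,   15.2]), 'contact_force': array([-0.1, -0.4, -0.3]), 'ft_torque': array([ 0.1,  0. , -0. ]), 'finger_gap': 85.21746897152278} 18.700000000000003
top clip_a [(array([ 296., -196.,    1.]), 0.97), (array([ 492., -122.,   -1.]), 0.93), (array([ 383., -146.,   -2.]), 0.85), (array([522., 118.,   1.]), 0.83), (array([453.,  19.,  -2.]), 0.72), (array([ 596., -131.,   -0.]), 0.67), (array([338., -32.,  -1.]), 0.65)]
top tray [(array([494., 327.,   1.]), 0.66)]
top dish [(array([ 487., -329.,    6.]), 0.91)]
top trimmer [(array([ 724., -188.,   -3.]), 0.58)]
top cup [(array([771., -20.,  -0.]), 0.6)]
top guard [(array([669., -12.,   2.]), 0.53)]
top mirror [(array([719., 140.,   3.]), 0.8)]
scene clip_a [(array([ 294., -196.,   -0.]), 0.94), (array([519., 121.,  -5.]), 0.88), (array([ 600., -129.,    2.]), 0.83), (array([ 495., -125.,    2.]), 0.81), (array([ 383., -143.,   -3.]), 0.7), (array([341., -31.,  -4.]), 0.7), (array([450.,  16.,  -2.]), 0.56)]
scene tray [(array([667., -14.,  -0.]), 0.71), (array([490., 324.,   1.]), 0.65)]
scene dish [(array([ 485., -333.,    2.]), 0.87)]
scene trimmer [(array([ 716., -188.,    2.]), 0.67)]
scene cup [(array([767., -19.,  -2.]), 0.72)]
scene guard [(array([668., -13.,   1.]), 0.6)]
scene mirror [(array([718., 145.,   0.]), 0.72)]
0.8
```

View pics/top0.png

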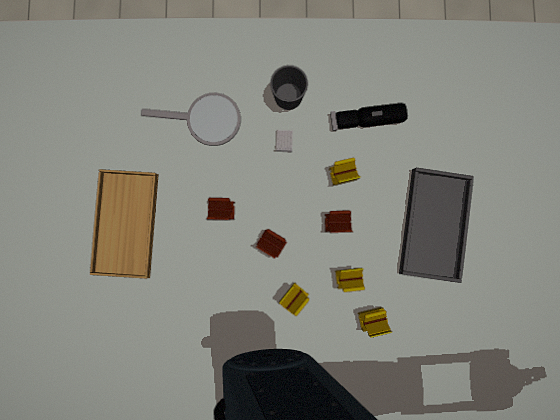

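View pics/scene0.png

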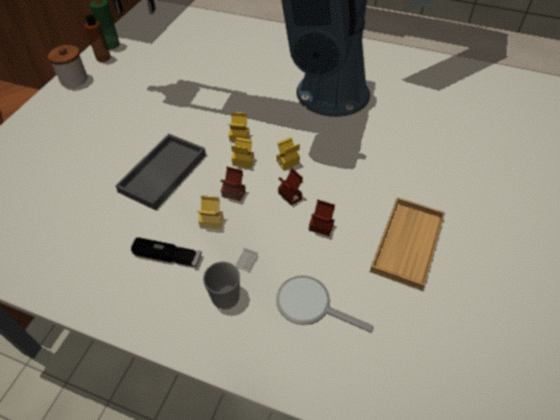

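Run:
```python
from h import *
np.set_printoptions(precision=1,suppress=True)
z=dict(np.load('pics/top0.npz')); P=cloud(z['p'],z['d'],z)
K=np.array([[z['fx'],0,z['cx']],[0,z['fy'],z['cy']],[0,0,1]])
for a in [(296,-196),(494,-123),(383,-145),(521,119),(452,18),(598,-130),(339,-32)]:
    m=(np.hypot(P[...,0]-a[0],P[...,1]-a[1])<42)&(P[...,2]>8)&(P[...,2]<95)&(z['d']>0)
    px=cv2.projectPoints(np.array([[a[0],a[1],60.]]),cv2.Rodrigues(z['R'])[0],z['t'],K,z['dist_coeffs'])[0].ravel()
    hi=m&(P[...,2]>50)
    print(a,'px',px,m.sum(),'med rgb',np.median(z['p'][m],0),'zmax',np.percentile(P[m][:,2],98),'hi',hi.sum(), P[hi][:,:2].mean(0) if hi.any() else '')
img=z['p'][:,:,::-1]
cv2.imwrite('pics/topcrop.png',cv2.resize(img[100:330,120:400],None,fx=2.8,fy=2.6,interpolation=cv2.INTER_CUBIC)[:600,:800])
```

```text
(296, -196) px [378.3 322. ] 694 med rgb [104.  82.   2.] zmax 77.32747637235923 hi 373 [ 291.7 -192.6]
(494, -123) px [340.5 221.9] 546 med rgb [59. 18.  6.] zmax 77.7690147317008 hi 320 [ 494.7 -120.7]
(383, -145) px [352.2 277.9] 559 med rgb [107.  86.   0.] zmax 77.15554544392428 hi 323 [ 379.9 -143.6]
(521, 119) px [218.9 208.6] 556 med rgb [60. 20.  6.] zmax 78.11601127422416 hi 314 [521.4 118.5]
(452, 18) px [269.7 243.3] 527 med rgb [60. 19.  7.] zmax 77.28636620100953 hi 315 [451.7  16. ]
(598, -130) px [343.4 170.1] 575 med rgb [108.  86.   1.] zmax 76.99410981118876 hi 330 [ 597.7 -133.7]
(339, -32) px [295.2 300.7] 535 med rgb [113.  89.   1.] zmax 78.16070471405425 hi 318 [339.9 -29.8]
```

Run:
```python
from h import *
z=dict(np.load('pics/top0.npz')); P=cloud(z['p'],z['d'],z)
img=z['p'][:,:,::-1]
out=[]
for (u,v) in [(338,221),(221,208),(270,243)]:
    c=np.clip(img[v-22:v+22,u-22:u+22].astype(float)*2,0,255).astype(np.uint8)
    Z=np.clip(P[v-22:v+22,u-22:u+22,2]*2.8,0,255).astype(np.uint8)
    Z=cv2.applyColorMap(Z,cv2.COLORMAP_JET)
    out.append(np.vstack([cv2.resize(c,(264,264),interpolation=0),cv2.resize(Z,(264,264),interpolation=0)]))
cv2.imwrite('pics/crops.png',np.hstack(out))
z=dict(np.load('pics/scene0.npz'))
img=z['p'][:,:,::-1]
cv2.imwrite('pics/scrop.png',cv2.resize(np.clip(img[150:250,180:350].astype(float)*1.6,0,255).astype(np.uint8),None,fx=4.5,fy=4.5,interpolation=cv2.INTER_CUBIC))
```

```text
(no output)
```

View pics/crops.png

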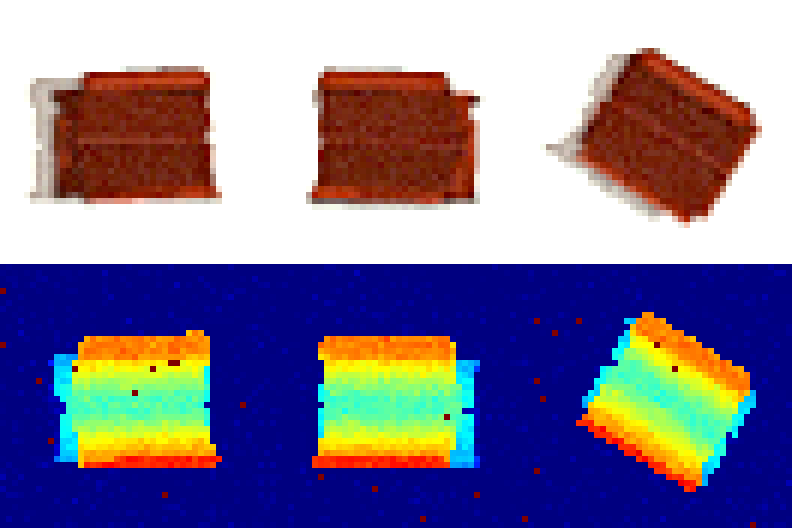

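View pics/scrop.png

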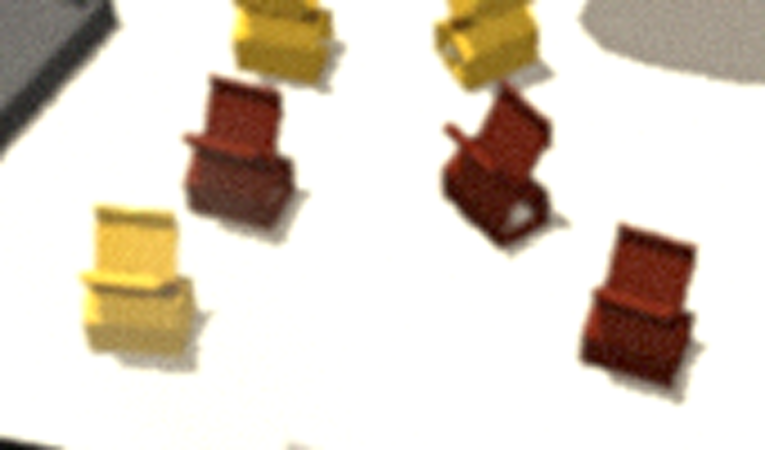

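```bash
cat >> h.py <<'E'
def rect(pts):
    (c,s,a)=cv2.minAreaRect(pts[:,:2].astype(np.float32)); return np.round(c,1),np.round(s,1),round(a,1)
E
python3 - <<'E'
from h import *
np.set_printoptions(precision=1,suppress=True)
for cam in ['top','scene']:
    z=dict(np.load(f'pics/{cam}0.npz')); P=cloud(z['p'],z['d'],z); ok=z['d']>0
    for n,c,h in [('tray',(492,327),25),('dish',(486,-331),28)]:
        m=ok&(np.abs(P[...,0]-c[0])<135)&(np.abs(P[...,1]-c[1])<95)&(P[...,2]>h-8)&(P[...,2]<h+8)
        m=cv2.morphologyEx(m.astype(np.uint8),cv2.MORPH_OPEN,np.ones((2,2)))>0
        print(cam,n,m.sum(),rect(P[m]))
    for a in [(494,-122),(521,119),(452,17)]:
        near=ok&(np.hypot(P[...,0]-a[0],P[...,1]-a[1])<42)
        m=near&(P[...,2]>45)&(P[...,2]<90)
        print(cam,a,rect(P[m]))
        pad=near&(P[...,2]>72)&(P[...,2]<90); q=P[pad][:,:2]; v=np.linalg.svd(q-q.mean(0))[2][0]
        bar=near&(P[...,2]>62)&(P[...,2]<71)
        print('   pad',q.mean(0),len(q),'yaw',np.degrees(np.arctan2(v[1],v[0])),'zmax',np.percentile(P[m][:,2],99))
E
```

```text
top tray 920 (array([481.8, 193.6]), array([390.5, 222.3]), 86.0)
top dish 1364 (array([ 508.9, -211.1]), array([399.7, 230.7]), 81.2)
top (494, -122) (array([ 494.9, -120.8]), array([44.3, 44.2]), 2.3)
   pad [ 475.3 -122.9] 41 yaw -93.6910791897874 zmax 79.13205713217359
top (521, 119) (array([520.5, 118.7]), array([44.5, 42.3]), 89.9)
   pad [501.4 118.9] 46 yaw -89.66061550025846 zmax 78.4786522062228
top (452, 17) (array([452.1,  15.5]), array([44.9, 42.9]), 59.1)
   pad [434.5  25.1] 35 yaw -120.8857037303559 zmax 79.75605766316482
scene tray 639 (array([488.2, 328.9]), array([121.5, 240.9]), 86.3)
scene dish 736 (array([ 816.3, -116.5]), array([1012.1,  235.9]), 33.2)
scene (494, -122) (array([ 498.3, -121. ]), array([46. , 45.1]), 2.9)
   pad [ 478.  -121.3] 28 yaw 91.3121958399799 zmax 76.97838099394372
scene (521, 119) (array([524.1, 120.4]), array([44.2, 46.1]), 89.2)
   pad [504.1 119.7] 39 yaw 88.15309790330669 zmax 76.80156817036028
scene (452, 17) (array([454.9,  17.2]), array([45.7, 46.1]), 57.9)
   pad [439.3  28.7] 27 yaw 58.87862430148279 zmax 77.16644839291718
```

Run:
```python
from h import *
np.set_printoptions(precision=1,suppress=True)
for cam in ['top','scene']:
    z=dict(np.load(f'pics/{cam}0.npz')); P=cloud(z['p'],z['d'],z); ok=z['d']>0
    for n,c,h in [('tray',(492,327),25),('dish',(486,-331),28)]:
        m=ok&(np.abs(P[...,0]-c[0])<135)&(np.abs(P[...,1]-c[1])<95)&(P[...,2]>4)&(P[...,2]<h+8)
        m=m.astype(np.uint8); m=cv2.morphologyEx(m,cv2.MORPH_OPEN,np.ones((3,3)))
        k,l,s,_=cv2.connectedComponentsWithStats(m); m=l==1+np.argmax(s[1:,4])
        print(cam,n,m.sum(),rect(P[m]), np.percentile(P[m][:,2],[5,50,99]))
```

```text
top tray 1265 (array([494. , 324.1]), array([122.2, 218.9]), 86.5) [ 5.7 20.9 27. ]
top dish 6472 (array([ 489.9, -331.8]), array([128.8, 225.9]), 81.6) [ 5.   8.1 29.7]
scene tray 537 (array([538.9, 363.1]), array([103.3, 222.8]), 55.3) [ 6.  19.6 25.7]
scene dish 2779 (array([ 492.9, -329.9]), array([128., 228.]), 81.2) [ 4.5  8.7 28.1]
```

>>> {"api": "servo_tool", "payload": {
  "series": [
    [8.6, 10.85, -1.5, 0, 0, 12.8, 0.6],
    [8.6, 10.85, -1.5, 0, 0, 12.8, 0.6],
    [8.6, 10.85, -1.5, 0, 0, 12.8, 0.6],
    [8.6, 10.85, -1.5, 0, 0, 12.8, 0.6],
    [8.6, 10.85, -1.5, 0, 0, 12.8, 0.6]
  ],
  "squeeze": 20
}}

```text
clock: 1.22
position: [280.4, -391.0, 208.8]
orientation: [180.0, 0.0, 51.3]
contact_force: [0.5, -0.2, 0.5]
finger_gap: 68.5
```

>>> {"api": "servo_tool", "payload": {
  "series": [
    [5.37, 6.75, -1.5, 0, 0, 6.8, 0.6],
    [5.37, 6.75, -1.5, 0, 0, 6.8, 0.6],
    [5.37, 6.75, -1.5, 0, 0, 6.8, 0.6],
    [5.37, 6.75, -1.5, 0, 0, 6.8, 0.6],
    [5.37, 6.75, -1.5, 0, 0, 6.8, 0.6]
  ]
}}

```text
clock: 1.63
position: [408.5, -230.2, 173.2]
orientation: [179.9, 0.0, 87.2]
contact_force: [0.7, -1.0, 0.9]
finger_gap: 68.4
```

>>> {"api": "servo_tool", "payload": {
  "series": [
    [2.16, 2.73, -0.6, 0, 0, 0.8, 0.6],
    [2.16, 2.73, -0.6, 0, 0, 0.8, 0.6],
    [2.16, 2.73, -0.6, 0, 0, 0.8, 0.6],
    [2.16, 2.73, -0.6, 0, 0, 0.8, 0.6],
    [2.16, 2.73, -0.6, 0, 0, 0.8, 0.6]
  ]
}}

```text
clock: 2.05
position: [495.2, -119.3, 148.4]
orientation: [-180.0, -0.1, 91.9]
contact_force: [-0.3, 0.3, -0.8]
finger_gap: 68.0
```

```bash
cat >> h.py <<'E'
def wristfit(name,a,r=48):
    np.set_printoptions(precision=1,suppress=True)
    s=env.observe(); print(s['clock'],s['position'],s['orientation'],s['contact_force'],s['finger_gap'])
    p,d,M=shot('wrist',name); P=cloud(p,d,M); ok=d>0
    near=ok&(np.hypot(P[...,0]-a[0],P[...,1]-a[1])<r)
    m=near&(P[...,2]>48)&(P[...,2]<90)&(p[...,0]>1.6*p[...,2])
    m=cv2.morphologyEx(m.astype(np.uint8),cv2.MORPH_OPEN,np.ones((3,3)))>0
    print(m.sum(),rect(P[m]),np.percentile(P[m][:,2],[50,99]))
E
python3 - <<'E'
from h import *
wristfit('w1',(495,-121))
E
```

```text
2.05 [ 495.2 -119.3  148.4] [-180.    -0.1   91.9] [-0.3  0.3 -0.8] 67.99175941952356
2474 (array([ 493.8, -120.1]), array([42.9, 43.9]), 1.8) [61.7 77.8]
```

View pics/w1.png

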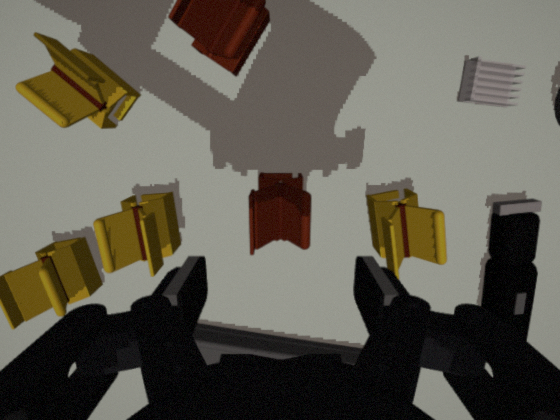

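>>> {"api": "servo_tool", "payload": {
  "series": [
    [-0.03, -0.03, -0.9, 0, 0, 0, 0.6],
    [-0.03, -0.03, -1.7, 0, 0, 0, 0.6],
    [-0.03, -0.03, -2.3, 0, 0, 0, 0.6],
    [-0.03, -0.03, -2.5, 0, 0, 0, 0.6],
    [-0.03, -0.03, -2.5, 0, 0, 0, 0.6]
  ]
}}

```text
clock: 2.52
position: [490.6, -124.2, 47.4]
orientation: [-179.8, -0.1, 91.6]
contact_force: [-0.7, 0.7, -0.1]
finger_gap: 68.2
```

>>> {"api": "servo_tool", "payload": {
  "series": [
    [0, 0, 0, 0, 0, 0, -1],
    [0, 0, 0, 0, 0, 0, -1],
    [0, 0, 0, 0, 0, 0, -1],
    [0, 0, 0, 0, 0, 0, -1],
    [0, 0, 0, 0, 0, 0, -1]
  ],
  "squeeze": 20
}}

```text
clock: 2.93
position: [495.2, -125.2, 52.3]
orientation: [179.7, 0.2, 91.6]
contact_force: [-1.4, 1.2, 6.6]
finger_gap: 40.4
```

>>> {"api": "servo_tool", "payload": {
  "series": [
    [0, 0, 0, 0, 0, 0, -1],
    [0, 0, 0, 0, 0, 0, -1],
    [0, 0, 0, 0, 0, 0, -1],
    [0, 0, 0, 0, 0, 0, -1],
    [0, 0, 0, 0, 0, 0, -1]
  ]
}}

```text
clock: 3.35
position: [495.2, -125.2, 52.3]
orientation: [179.7, 0.2, 91.6]
contact_force: [-0.5, 0.7, 7.5]
finger_gap: 39.7
```

Run:
```python
from h import *
np.set_printoptions(precision=2,suppress=True)
print(env.observe())
shot('wrist','w2'); p,d,M=shot('scene','s2')
cv2.imwrite('pics/s2c.png',cv2.resize(np.clip(p[130:250,150:350,::-1].astype(float)*1.6,0,255).astype(np.uint8),None,fx=4,fy=4,interpolation=cv2.INTER_CUBIC))
```

```text
{'clock': 3.35, 'joint_positions': array([-27.52,  16.01, 108.71,   0.01,  54.92, -29.17]), 'joint_vel': array([ 0.01, -0.01,  0.05, -0.03,  0.02,  0.1 ]), 'joint_efforts': array([ -0.12, -38.29, -24.99,  -0.1 ,  -0.12,  -0.03]), 'position': array([ 495.19, -125.17,   52.34]), 'orientation': array([179.69,   0.17,  91.65]), 'contact_force': array([-0.53,  0.66,  7.49]), 'ft_torque': array([ 0.12,  0.01, -0.01]), 'finger_gap': 39.74436189494784}
```

View pics/w2.png

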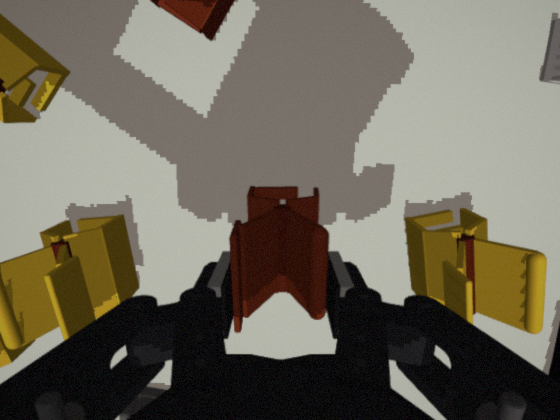

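View pics/s2c.png

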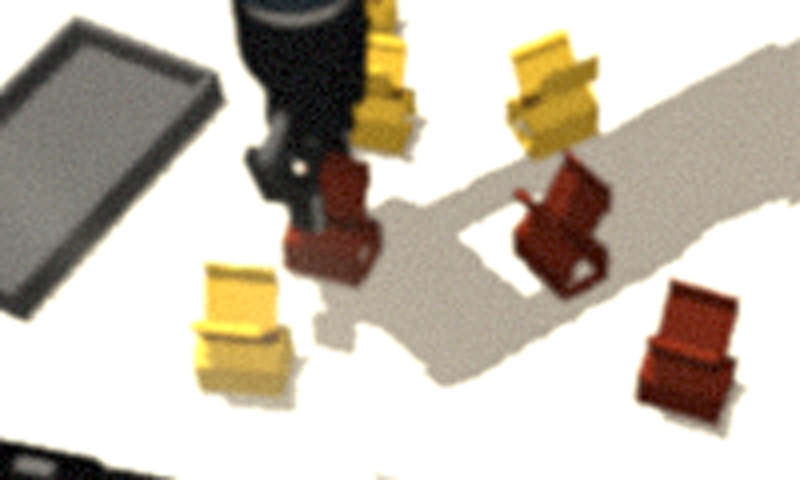

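>>> {"api": "servo_tool", "payload": {
  "series": [
    [0, 0, 0, 0, 0, 0, -1],
    [0, 0, 0, 0, 0, 0, -1],
    [0, 0, 0, 0, 0, 0, -1],
    [0, 0, 0, 0, 0, 0, -1],
    [0, 0, 0, 0, 0, 0, -1]
  ],
  "squeeze": 40
}}

```text
clock: 3.87
position: [497.2, -125.6, 54.8]
orientation: [179.5, 0.2, 91.6]
contact_force: [-2.5, 4.7, 23.0]
finger_gap: 34.7
```

>>> {"api": "servo_tool", "payload": {
  "series": [
    [0, 0, 0, 0, 0, 0, -1],
    [0, 0, 0, 0, 0, 0, -1],
    [0, 0, 0.5, 0, 0, 0, -1],
    [0, 0, 1.4, 0, 0, 0, -1],
    [0, 0, 2.3, 0, 0, 0, -1]
  ],
  "squeeze": 25
}}

```text
clock: 4.28
position: [492.3, -123.8, 143.1]
orientation: [-180.0, -0.0, 91.7]
contact_force: [1.0, -0.4, -0.7]
finger_gap: 34.3
```

>>> {"api": "servo_tool", "payload": {
  "series": [
    [0, 0, 0.8, 0, 0, 0, -1],
    [0, 0, 0.8, 0, 0, 0, -1],
    [0, 0, 0.8, 0, 0, 0, -1],
    [0, 0, 0.8, 0, 0, 0, -1],
    [0, 0, 0.8, 0, 0, 0, -1]
  ]
}}

```text
clock: 4.7
position: [491.9, -123.5, 172.3]
orientation: [-179.9, -0.0, 91.6]
contact_force: [-0.2, 0.8, -1.8]
finger_gap: 34.6
```

Run:
```python
from h import *
np.set_printoptions(precision=2,suppress=True)
print(env.observe())
shot('wrist','w3'); p,d,M=shot('scene','s3')
cv2.imwrite('pics/s3c.png',cv2.resize(np.clip(p[110:250,150:350,::-1].astype(float)*1.6,0,255).astype(np.uint8),None,fx=4,fy=4,interpolation=cv2.INTER_CUBIC))
```

```text
{'clock': 4.7, 'joint_positions': array([-27.53,   5.35, 104.93,  -0.  ,  69.82, -29.17]), 'joint_vel': array([ 0.04,  1.01,  0.3 ,  0.08, -0.03,  0.04]), 'joint_efforts': array([  0.02, -39.18, -34.07,   0.  ,  -0.02,  -0.  ]), 'position': array([ 491.89, -123.52,  172.26]), 'orientation': array([-179.91,   -0.05,   91.65]), 'contact_force': array([-0.18,  0.83, -1.8 ]), 'ft_torque': array([-0.03,  0.02, -0.03]), 'finger_gap': 34.59737966930642}
```

View pics/s3c.png

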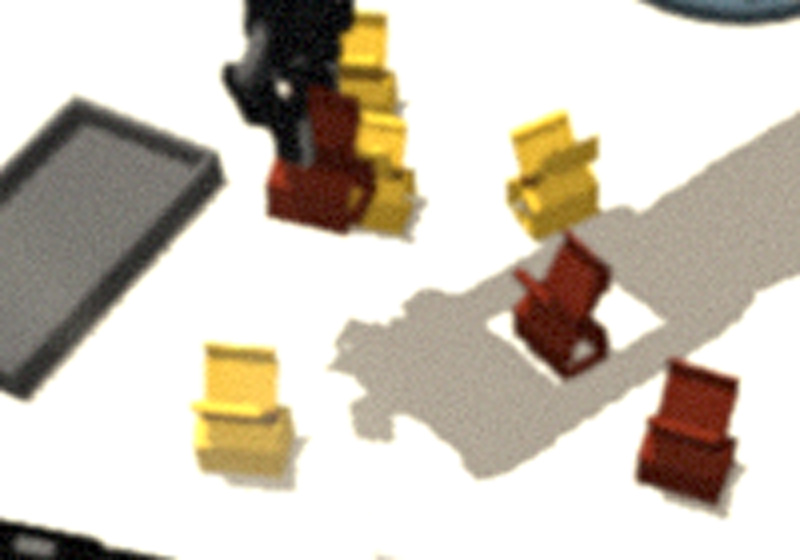

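View pics/w3.png

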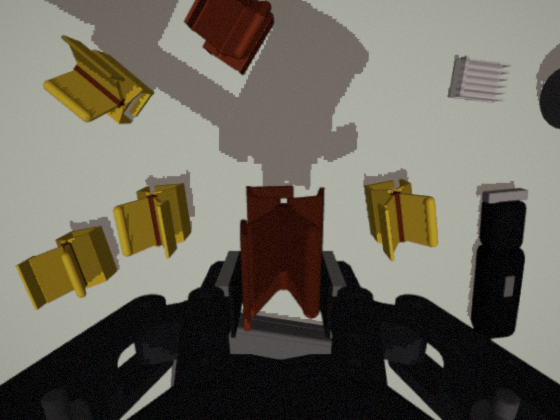

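```bash
cat >> h.py <<'E'
def held(npz):
    np.set_printoptions(precision=1,suppress=True)
    z=dict(np.load(f'pics/{npz}.npz')); P=cloud(z['p'],z['d'],z); s=env.observe(); t=s['position']
    p=z['p'].astype(int); m=(z['d']>0)&(p[...,0]>1.8*p[...,2]+10)&(np.hypot(P[...,0]-t[0],P[...,1]-t[1])<55)&(p[...,1]<0.5*p[...,0])&(P[...,2]>t[2]-60)
    print(m.sum(),'clip top z rel TCP',np.percentile(P[m][:,2],[1,50,90,97,99])-t[2], 'xy rel TCP', P[m][:,:2].mean(0)-t[:2])
    R=cv2.Rodrigues(np.array([0,0,np.radians(s['orientation'][2])]))[0][:2,:2]
    top=m&(P[...,2]>t[2]+5)
    q=(P[top][:,:2]-t[:2])@R   # along tool-yaw axes
    print('along x (finger width axis) min/max',np.percentile(q[:,0],[1,99]),'along y',np.percentile(q[:,1],[1,99]))
    return P,m
E
python3 - <<'E'
from h import *
held('w3')
E
```

```text
8800 clip top z rel TCP [-50.3   1.9  18.3  25.2  25.7] xy rel TCP [-1.  11.1]
along x (finger width axis) min/max [-15.4  26.9] along y [-15.9  17.4]
```

>>> {"api": "servo_tool", "payload": {
  "series": [
    [1.85, 11, 0, 0, 0, 14.1, -1],
    [1.85, 11, 0, 0, 0, 14.1, -1],
    [1.85, 11, 0, 0, 0, 14.1, -1],
    [1.85, 11, 0, 0, 0, 14.1, -1],
    [1.85, 11, 0, 0, 0, 14.1, -1]
  ]
}}

```text
clock: 5.22
position: [526.6, 83.4, 172.0]
orientation: [-179.9, -0.1, 127.8]
contact_force: [1.0, -0.3, -0.2]
finger_gap: 34.3
```

>>> {"api": "servo_tool", "payload": {
  "series": [
    [0.98, 5.82, 0, 0, 0, 8.1, -1],
    [0.98, 5.82, 0, 0, 0, 8.1, -1],
    [0.98, 5.82, 0, 0, 0, 8.1, -1],
    [0.98, 5.82, 0, 0, 0, 8.1, -1],
    [0.98, 5.82, 0, 0, 0, 8.1, -1]
  ]
}}

```text
clock: 5.63
position: [561.1, 289.0, 171.6]
orientation: [-179.9, -0.1, 163.6]
contact_force: [1.2, -0.7, -0.4]
finger_gap: 34.8
```

>>> {"api": "servo_tool", "payload": {
  "series": [
    [0.12, 0.68, 0, 0, 0, 2.15, -1],
    [0.12, 0.68, 0, 0, 0, 2.15, -1],
    [0.12, 0.68, -0.6, 0, 0, 2.15, -1],
    [0.12, 0.68, -1.4, 0, 0, 2.15, -1],
    [0.12, 0.68, -1.8, 0, 0, 2.15, -1]
  ]
}}

```text
clock: 6.05
position: [564.1, 313.8, 96.3]
orientation: [-179.9, -0.3, 176.2]
contact_force: [-1.1, 0.2, -1.7]
finger_gap: 34.6
```

>>> {"api": "servo_tool", "payload": {
  "series": [
    [0, 0, 0, 0, 0, 0, -1],
    [0, 0, 0, 0, 0, 0, -1],
    [0, 0, 0, 0, 0, 0, -1],
    [0, 0, 0, 0, 0, 0, -1],
    [0, 0, 0, 0, 0, 0, -1]
  ]
}}

```text
clock: 6.47
position: [567.8, 314.5, 103.0]
orientation: [179.9, 0.2, 176.2]
contact_force: [0.3, -0.3, -0.5]
finger_gap: 34.5
```

Run:
```python
from h import *
print(env.observe()['position'])
shot('wrist','w4'); shot('top','t4'); held('w4')
z=dict(np.load('pics/t4.npz')); cv2.imwrite('pics/t4c.png',cv2.resize(z['p'][130:310,60:260,::-1],None,fx=3.3,fy=3.3))
```

```text
[567.84574804 314.52658485 103.02851943]
8855 clip top z rel TCP [-50.6   1.4  18.2  25.1  25.6] xy rel TCP [-11.5   2.1]
along x (finger width axis) min/max [-14.9  27. ] along y [-17.9  15. ]
```

View pics/w4.png

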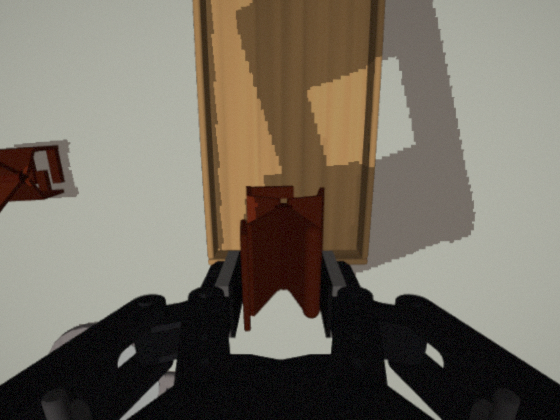

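View pics/t4c.png

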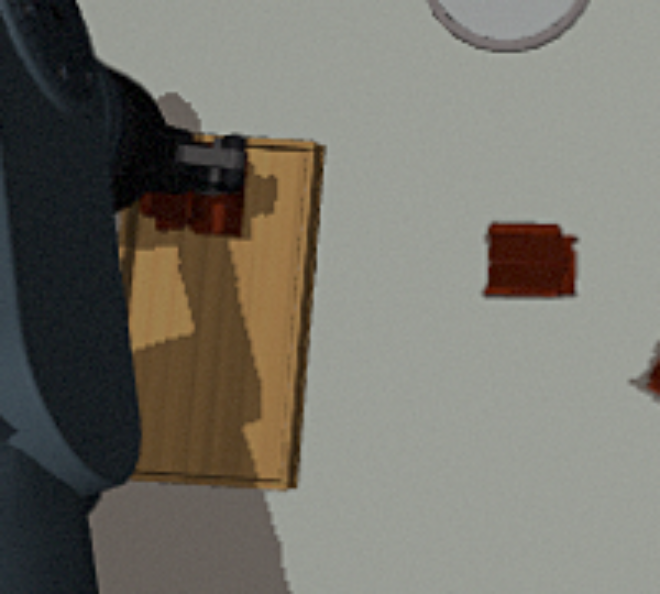

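>>> {"api": "servo_tool", "payload": {
  "series": [
    [-0.05, 0.03, -0.5, 0, 0, 0, -1],
    [-0.05, 0.03, -0.9, 0, 0, 0, -1],
    [-0.05, 0.03, -1.1, 0, 0, 0, -1],
    [-0.05, 0.03, -1.1, 0, 0, 0, -1],
    [-0.05, 0.03, -1.1, 0, 0, 0, -1]
  ]
}}

```text
clock: 6.98
position: [565.3, 314.8, 59.4]
orientation: [-179.9, 0.1, 176.2]
contact_force: [-3.8, -4.8, 8.3]
finger_gap: 34.6
```

>>> {"api": "servo_tool", "payload": {
  "series": [
    [0, 0, 0, 0, 0, 0, -0.1],
    [0, 0, 0, 0, 0, 0, 0.05],
    [0, 0, 0, 0, 0, 0, 0.3],
    [0, 0, 0, 0, 0, 0, 0.6],
    [0, 0, 0, 0, 0, 0, 0.6]
  ]
}}

```text
clock: 7.4
position: [564.6, 315.5, 57.1]
orientation: [180.0, 0.0, 176.2]
contact_force: [-0.3, -0.6, 0.2]
finger_gap: 68.1
```

>>> {"api": "servo_tool", "payload": {
  "series": [
    [0, 0, 0.2, 0, 0, 0, 0.6],
    [0, 0, 1, 0, 0, 0, 0.6],
    [0, 0, 2, 0, 0, 0, 0.6],
    [0, 0, 2.5, 0, 0, 0, 0.6],
    [0, 0, 2.5, 0, 0, 0, 0.6]
  ],
  "squeeze": 20
}}

```text
clock: 7.82
position: [568.4, 316.8, 164.7]
orientation: [179.7, 0.6, 176.2]
contact_force: [0.9, 0.3, 1.1]
finger_gap: 68.4
```

Run:
```python
from h import *
wristfit('w5',(561,321),60)
```

```text
7.8167 [568.4 316.8 164.7] [179.7   0.6 176.2] [0.9 0.3 1.1] 68.38069727041825
2839 (array([560. , 319.7]), array([44.1, 44.4]), 86.0) [64.9 82.9]
```

View pics/w5.png

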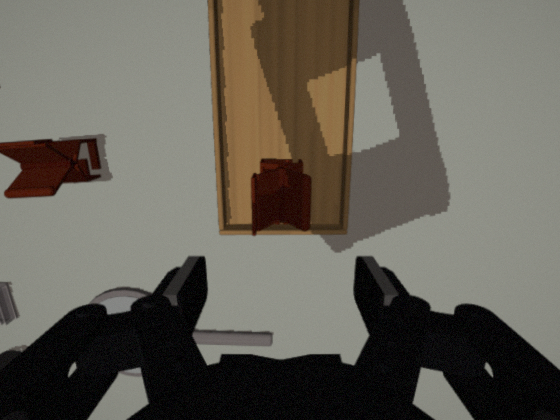

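>>> {"api": "servo_tool", "payload": {
  "series": [
    [-1.15, -4.93, 0, 0, 0, -14.4, 0.6],
    [-1.15, -4.93, 0, 0, 0, -14.4, 0.6],
    [-1.15, -4.93, 0, 0, 0, -14.4, 0.6],
    [-1.15, -4.93, 0, 0, 0, -14.4, 0.6],
    [-1.15, -4.93, 0, 0, 0, -14.4, 0.6]
  ]
}}

```text
clock: 8.28
position: [516.7, 116.2, 155.9]
orientation: [-179.9, -0.1, 140.0]
contact_force: [1.2, -0.8, 0.7]
finger_gap: 68.7
```

>>> {"api": "servo_tool", "payload": {
  "series": [
    [0, 0, 0, 0, 0, -8.3, 0.6],
    [0, 0, 0, 0, 0, -8.3, 0.6],
    [0, 0, 0, 0, 0, -8.3, 0.6],
    [0, 0, 0, 0, 0, -8.3, 0.6],
    [0, 0, 0, 0, 0, -8.3, 0.6]
  ]
}}

```text
clock: 8.7
position: [517.7, 118.0, 156.0]
orientation: [-179.9, -0.0, 104.2]
contact_force: [0.1, -0.3, -0.1]
finger_gap: 68.1
```

>>> {"api": "servo_tool", "payload": {
  "series": [
    [0.07, 0.03, 0, 0, 0, -2.3, 0.6],
    [0.07, 0.03, 0, 0, 0, -2.3, 0.6],
    [0.07, 0.03, 0, 0, 0, -2.3, 0.6],
    [0.07, 0.03, -0.3, 0, 0, -2.3, 0.6],
    [0.07, 0.03, -0.3, 0, 0, -2.3, 0.6]
  ]
}}

```text
clock: 9.12
position: [519.7, 119.4, 142.4]
orientation: [-179.8, -0.0, 90.9]
contact_force: [-0.6, -0.2, -0.9]
finger_gap: 68.5
```

Run:
```python
from h import *
wristfit('w6',(521,119))
```

```text
9.1167 [519.7 119.4 142.4] [-179.8   -0.    90.9] [-0.6 -0.2 -0.9] 68.46614268058222
2618 (array([520. , 121.6]), array([44.1, 42.9]), 88.4) [61.6 77.9]
```

View pics/w6.png

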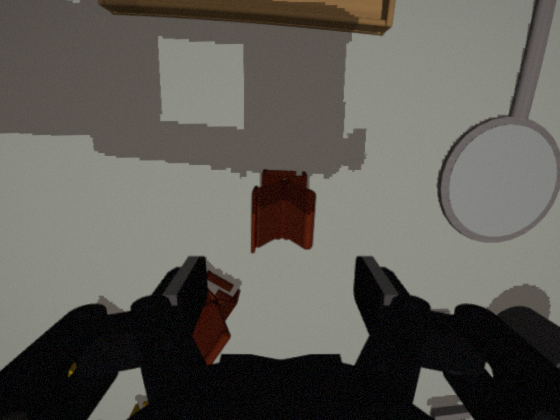

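>>> {"api": "servo_tool", "payload": {
  "series": [
    [0, 0.05, -0.9, 0, 0, -0.3, 0.6],
    [0, 0.05, -1.7, 0, 0, -0.3, 0.6],
    [0, 0.05, -2.2, 0, 0, -0.3, 0.6],
    [0, 0.05, -2.35, 0, 0, -0.3, 0.6],
    [0, 0.05, -2.35, 0, 0, -0.3, 0.6]
  ]
}}

```text
clock: 9.58
position: [519.6, 121.4, 49.2]
orientation: [-179.7, 0.0, 89.0]
contact_force: [0.4, 0.2, 0.1]
finger_gap: 68.1
```

>>> {"api": "servo_tool", "payload": {
  "series": [
    [0, 0, 0, 0, 0, 0, -1],
    [0, 0, 0, 0, 0, 0, -1],
    [0, 0, 0, 0, 0, 0, -1],
    [0, 0, 0, 0, 0, 0, -1],
    [0, 0, 0, 0, 0, 0, -1]
  ],
  "squeeze": 20
}}

```text
clock: 10.0
position: [523.4, 121.4, 54.0]
orientation: [179.8, -0.0, 89.0]
contact_force: [-2.0, -1.3, 7.1]
finger_gap: 40.5
```

>>> {"api": "servo_tool", "payload": {
  "series": [
    [0, 0, 0, 0, 0, 0, -1],
    [0, 0, 0, 0, 0, 0, -1],
    [0, 0, 0, 0, 0, 0, -1],
    [0, 0, 0, 0, 0, 0, -1],
    [0, 0, 0, 0, 0, 0, -1]
  ]
}}

```text
clock: 10.42
position: [523.4, 121.4, 54.0]
orientation: [179.7, -0.0, 89.0]
contact_force: [-1.7, -0.0, 5.6]
finger_gap: 40.8
```

>>> {"api": "servo_tool", "payload": {
  "series": [
    [0, 0, 0.4, 0, 0, 0, -1],
    [0, 0, 1.2, 0, 0, 0, -1],
    [0, 0, 2, 0, 0, 0, -1],
    [0, 0, 2.2, 0, 0, 0, -1],
    [0, 0, 2.2, 0, 0, 0, -1]
  ]
}}

```text
clock: 10.83
position: [524.7, 121.6, 144.0]
orientation: [179.5, -0.0, 89.0]
contact_force: [0.9, 0.4, -1.1]
finger_gap: 39.7
```

Run:
```python
from h import *
s=env.observe();print(s['clock'],s['position'],s['finger_gap'])
shot('wrist','w7'); held('w7')
```

```text
10.8333 [524.66083703 121.55542967 143.96903088] 39.708468340986904
9373 clip top z rel TCP [-48.1   3.7  19.   26.7  27.3] xy rel TCP [-0.   5.7]
along x (finger width axis) min/max [-20.   22.1] along y [-19.8  18.4]
```

View pics/w7.png

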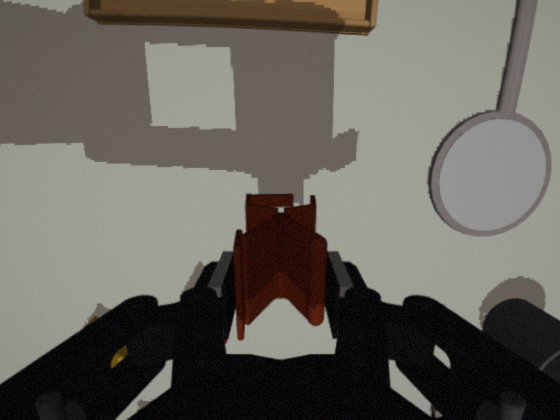

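>>> {"api": "servo_tool", "payload": {
  "series": [
    [-0.77, 5.04, 0.5, 0, 0, 14.6, -1],
    [-0.77, 5.04, 0.5, 0, 0, 14.6, -1],
    [-0.77, 5.04, 0.5, 0, 0, 14.6, -1],
    [-0.77, 5.04, 0.5, 0, 0, 14.6, -1],
    [-0.77, 5.04, 0.5, 0, 0, 14.6, -1]
  ]
}}

```text
clock: 11.3
position: [489.0, 324.6, 157.5]
orientation: [-179.9, -0.0, 125.1]
contact_force: [1.2, -1.1, -0.3]
finger_gap: 39.5
```

>>> {"api": "servo_tool", "payload": {
  "series": [
    [0, 0, 0, 0, 0, 8.6, -1],
    [0, 0, 0, 0, 0, 8.6, -1],
    [0, 0, 0, 0, 0, 8.6, -1],
    [0, 0, 0, 0, 0, 8.6, -1],
    [0, 0, 0, 0, 0, 8.6, -1]
  ]
}}

```text
clock: 11.72
position: [489.3, 322.8, 156.9]
orientation: [-179.9, -0.1, 161.0]
contact_force: [0.5, -0.8, -1.5]
finger_gap: 39.4
```

>>> {"api": "servo_tool", "payload": {
  "series": [
    [0.08, 0, 0, 0, 0, 2.55, -1],
    [0.08, 0, 0, 0, 0, 2.55, -1],
    [0.08, 0, -0.4, 0, 0, 2.55, -1],
    [0.08, 0, -1.1, 0, 0, 2.55, -1],
    [0.08, 0, -1.4, 0, 0, 2.55, -1]
  ]
}}

```text
clock: 12.13
position: [491.2, 321.8, 98.6]
orientation: [-179.8, -0.3, 175.9]
contact_force: [-1.3, -0.8, -1.2]
finger_gap: 39.4
```

>>> {"api": "servo_tool", "payload": {
  "series": [
    [0, 0, 0, 0, 0, 0, -1],
    [0, 0, 0, 0, 0, 0, -1],
    [0, 0, 0, 0, 0, 0, -1],
    [0, 0, 0, 0, 0, 0, -1],
    [0, 0, 0, 0, 0, 0, -1]
  ]
}}

```text
clock: 12.55
position: [494.7, 323.4, 104.6]
orientation: [179.9, 0.1, 175.9]
contact_force: [-0.2, 0.1, -0.9]
finger_gap: 39.2
```

Run:
```python
from h import *
s=env.observe();print(s['clock'],s['position'],s['orientation'],s['finger_gap'])
shot('wrist','w8'); held('w8')
```

```text
12.55 [494.74319935 323.40046437 104.5521803 ] [1.79941636e+02 1.22147472e-01 1.75871179e+02] 39.19053014398055
10091 clip top z rel TCP [-54.1   0.5  16.4  24.5  25. ] xy rel TCP [-3.6  0.4]
along x (finger width axis) min/max [-20.7  22.5] along y [-20.2  17.9]
```

View pics/w8.png

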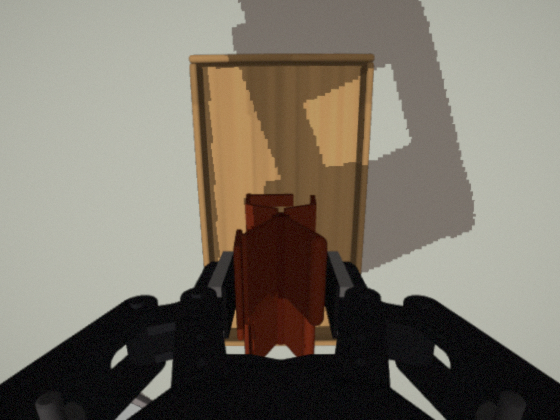

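>>> {"api": "servo_tool", "payload": {
  "series": [
    [0, 0.0, -0.5, 0, 0, 0, -1],
    [0, 0.0, -0.9, 0, 0, 0, -1],
    [0, 0, -1.1, 0, 0, 0, -1],
    [0, 0, -1.15, 0, 0, 0, -1],
    [0, 0, -1.15, 0, 0, 0, -1]
  ]
}}

```text
clock: 13.02
position: [494.3, 322.6, 58.9]
orientation: [-179.9, 0.0, 175.9]
contact_force: [-4.4, -4.1, 8.4]
finger_gap: 39.6
```

>>> {"api": "servo_tool", "payload": {
  "series": [
    [0, 0, 0, 0, 0, 0, -0.1],
    [0, 0, 0, 0, 0, 0, 0.05],
    [0, 0, 0, 0, 0, 0, 0.3],
    [0, 0, 0, 0, 0, 0, 0.6],
    [0, 0, 0, 0, 0, 0, 0.6]
  ]
}}

```text
clock: 13.43
position: [494.0, 323.1, 57.3]
orientation: [180.0, 0.0, 175.9]
contact_force: [-0.5, -1.0, -0.1]
finger_gap: 68.3
```

>>> {"api": "servo_tool", "payload": {
  "series": [
    [0, 0, 0.2, 0, 0, 0, 0.6],
    [0, 0, 1, 0, 0, 0, 0.6],
    [0, 0, 2, 0, 0, 0, 0.6],
    [0, 0, 2.5, 0, 0, 0, 0.6],
    [0, 0, 2.5, 0, 0, 0, 0.6]
  ]
}}

```text
clock: 13.85
position: [497.4, 324.6, 164.1]
orientation: [179.7, 0.6, 175.9]
contact_force: [0.5, 1.0, 0.4]
finger_gap: 68.1
```

Run:
```python
from h import *
wristfit('w9',(493,325),36)
```

```text
13.85 [497.4 324.6 164.1] [179.7   0.6 175.9] [0.5 1.  0.4] 68.11988341991797
2830 (array([494.1, 323.8]), array([44.1, 44.6]), 85.3) [65.  82.9]
```

View pics/w9.png

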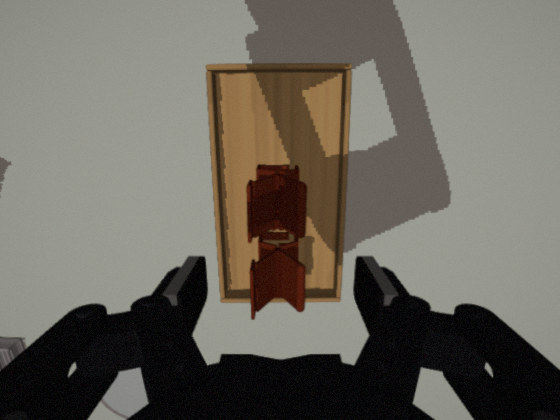

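>>> {"api": "servo_tool", "payload": {
  "series": [
    [-1.04, -7.68, 0, 0, 0, -19.5, 0.6],
    [-1.04, -7.68, 0, 0, 0, -19.5, 0.6],
    [-1.04, -7.68, 0, 0, 0, -19.5, 0.6],
    [-1.04, -7.68, 0, 0, 0, -19.5, 0.6],
    [-1.04, -7.68, 0, 0, 0, -19.5, 0.6]
  ]
}}

```text
clock: 14.32
position: [464.3, 115.1, 156.0]
orientation: [-179.9, -0.1, 139.8]
contact_force: [1.3, -0.0, -1.0]
finger_gap: 68.2
```

>>> {"api": "servo_tool", "payload": {
  "series": [
    [-0.35, -2.6, 0, 0, 0, -13.5, 0.6],
    [-0.35, -2.6, 0, 0, 0, -13.5, 0.6],
    [-0.35, -2.6, 0, 0, 0, -13.5, 0.6],
    [-0.35, -2.6, 0, 0, 0, -13.5, 0.6],
    [-0.35, -2.6, 0, 0, 0, -13.5, 0.6]
  ]
}}

```text
clock: 14.73
position: [450.9, 11.0, 156.2]
orientation: [-179.9, -0.0, 103.7]
contact_force: [0.4, 0.0, -0.1]
finger_gap: 68.4
```

Turn left: −45°, shift y +5.

>>> {"api": "servo_tool", "payload": {
  "series": [
    [0.03, 0.1, 0, 0, 0, -7.4, 0.6],
    [0.03, 0.1, 0, 0, 0, -7.4, 0.6],
    [0.03, 0.1, 0, 0, 0, -7.4, 0.6],
    [0.03, 0.1, 0, 0, 0, -7.4, 0.6],
    [0.03, 0.1, 0, 0, 0, -7.4, 0.6]
  ]
}}

```text
clock: 15.15
position: [452.2, 16.8, 156.1]
orientation: [-179.9, 0.0, 68.1]
contact_force: [0.3, -0.4, 0.5]
finger_gap: 68.4
```

>>> {"api": "servo_tool", "payload": {
  "series": [
    [0, 0, 0, 0, 0, -1.5, 0.6],
    [0, 0, 0, 0, 0, -1.5, 0.6],
    [0, 0, -0.3, 0, 0, -1.5, 0.6],
    [0, 0, -0.3, 0, 0, -1.5, 0.6],
    [0, 0, -0.3, 0, 0, -1.5, 0.6]
  ]
}}

```text
clock: 15.57
position: [451.8, 16.9, 143.9]
orientation: [-179.8, 0.1, 59.5]
contact_force: [-0.1, -0.1, -0.6]
finger_gap: 68.4
```

Run:
```python
from h import *
wristfit('w10',(452,16))
```

```text
15.5667 [451.8  16.9 143.9] [-179.8    0.1   59.5] [-0.1 -0.1 -0.6] 68.42223241553812
2587 (array([451.5,  17.8]), array([43.6, 42.9]), 57.9) [61.7 77.9]
```

View pics/w10.png

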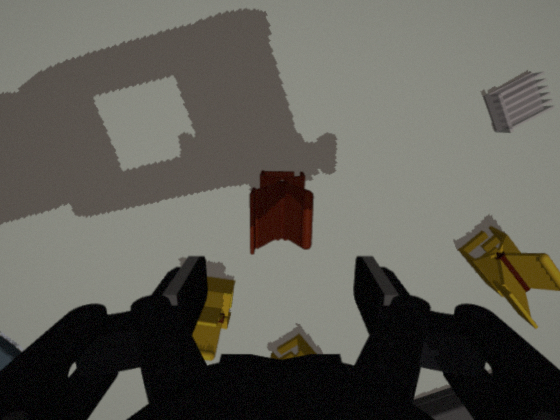

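>>> {"api": "servo_tool", "payload": {
  "series": [
    [0, 0.02, -0.9, 0, 0, -0.2, 0.6],
    [0, 0.02, -1.7, 0, 0, -0.2, 0.6],
    [0, 0.02, -2.2, 0, 0, -0.2, 0.6],
    [0, 0.02, -2.37, 0, 0, -0.2, 0.6],
    [0, 0.02, -2.37, 0, 0, -0.2, 0.6]
  ]
}}

```text
clock: 16.03
position: [451.6, 17.7, 49.0]
orientation: [-179.8, 0.1, 58.2]
contact_force: [-1.5, -0.1, -0.3]
finger_gap: 68.6
```

>>> {"api": "servo_tool", "payload": {
  "series": [
    [0, 0, 0, 0, 0, 0, -1],
    [0, 0, 0, 0, 0, 0, -1],
    [0, 0, 0, 0, 0, 0, -1],
    [0, 0, 0, 0, 0, 0, -1],
    [0, 0, 0, 0, 0, 0, -1]
  ],
  "squeeze": 20
}}

```text
clock: 16.45
position: [454.9, 17.0, 52.8]
orientation: [179.8, -0.1, 58.3]
contact_force: [-2.3, -0.0, 7.5]
finger_gap: 41.0
```

>>> {"api": "servo_tool", "payload": {
  "series": [
    [0, 0, 0, 0, 0, 0, -1],
    [0, 0, 0, 0, 0, 0, -1],
    [0, 0, 0, 0, 0, 0, -1],
    [0, 0, 0, 0, 0, 0, -1],
    [0, 0, 0, 0, 0, 0, -1]
  ]
}}

```text
clock: 16.87
position: [454.9, 17.0, 52.9]
orientation: [179.8, -0.1, 58.3]
contact_force: [-2.6, 1.6, 7.8]
finger_gap: 41.1
```

>>> {"api": "servo_tool", "payload": {
  "series": [
    [0, 0, 0.4, 0, 0, 0, -1],
    [0, 0, 1.2, 0, 0, 0, -1],
    [0, 0, 2, 0, 0, 0, -1],
    [0, 0, 2.7, 0, 0, 0, -1],
    [0, 0, 2.7, 0, 0, 0, -1]
  ]
}}

```text
clock: 17.28
position: [457.7, 16.5, 165.8]
orientation: [179.3, -0.2, 58.3]
contact_force: [1.1, 0.1, 0.4]
finger_gap: 39.6
```

Run:
```python
from h import *
s=env.observe();print(s['clock'],s['position'],s['finger_gap'])
shot('wrist','w11'); held('w11')
```

```text
17.2833 [457.68742565  16.50086977 165.81797855] 39.64194658490634
9516 clip top z rel TCP [-46.7   4.9  20.1  27.8  28.3] xy rel TCP [1.8 4.4]
along x (finger width axis) min/max [-21.2  21. ] along y [-19.2  19.1]
```

View pics/w11.png

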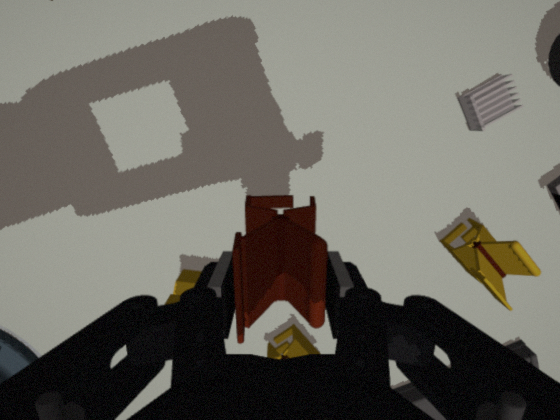

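>>> {"api": "servo_tool", "payload": {
  "series": [
    [-0.68, 7.72, 0, 0, 0, 19.6, -1],
    [-0.68, 7.72, 0, 0, 0, 19.6, -1],
    [-0.68, 7.72, 0, 0, 0, 19.6, -1],
    [-0.68, 7.72, 0, 0, 0, 19.6, -1],
    [-0.68, 7.72, 0, 0, 0, 19.6, -1]
  ]
}}

```text
clock: 17.75
position: [434.0, 226.6, 158.1]
orientation: [180.0, 0.0, 94.4]
contact_force: [0.5, 0.2, -1.2]
finger_gap: 39.9
```

>>> {"api": "servo_tool", "payload": {
  "series": [
    [-0.25, 2.6, 0, 0, 0, 13.6, -1],
    [-0.25, 2.6, 0, 0, 0, 13.6, -1],
    [-0.25, 2.6, 0, 0, 0, 13.6, -1],
    [-0.25, 2.6, 0, 0, 0, 13.6, -1],
    [-0.25, 2.6, 0, 0, 0, 13.6, -1]
  ]
}}

```text
clock: 18.17
position: [423.7, 330.4, 157.6]
orientation: [-179.9, -0.0, 130.4]
contact_force: [0.5, -0.9, 0.3]
finger_gap: 39.7
```

>>> {"api": "servo_tool", "payload": {
  "series": [
    [0, 0, 0, 0, 0, 7.6, -1],
    [0, 0, 0, 0, 0, 7.6, -1],
    [0, 0, 0, 0, 0, 7.6, -1],
    [0, 0, 0, 0, 0, 7.6, -1],
    [0, 0, 0, 0, 0, 7.6, -1]
  ]
}}

```text
clock: 18.58
position: [424.3, 328.7, 157.7]
orientation: [-180.0, -0.0, 166.0]
contact_force: [-0.2, 0.1, -0.5]
finger_gap: 39.8
```

>>> {"api": "servo_tool", "payload": {
  "series": [
    [0.0, -0.05, 0, 0, 0, 1.7, -1],
    [0.0, -0.05, 0, 0, 0, 1.7, -1],
    [0, -0.05, -0.4, 0, 0, 1.7, -1],
    [0, -0.05, -1.1, 0, 0, 1.7, -1],
    [0, -0.05, -1.4, 0, 0, 1.7, -1]
  ]
}}

```text
clock: 19.0
position: [423.0, 326.0, 99.4]
orientation: [-179.9, -0.2, 175.9]
contact_force: [-0.8, -0.7, -1.8]
finger_gap: 39.8
```

>>> {"api": "servo_tool", "payload": {
  "series": [
    [0, 0, 0, 0, 0, 0, -1],
    [0, 0, 0, 0, 0, 0, -1],
    [0, 0, 0, 0, 0, 0, -1],
    [0, 0, 0, 0, 0, 0, -1],
    [0, 0, 0, 0, 0, 0, -1]
  ]
}}

```text
clock: 19.42
position: [425.7, 327.3, 103.6]
orientation: [179.9, 0.1, 175.9]
contact_force: [0.4, -0.4, -0.3]
finger_gap: 40.1
```

Run:
```python
from h import *
s=env.observe();print(s['clock'],s['position'],s['orientation'],s['finger_gap'])
shot('wrist','w12'); held('w12')
```

```text
19.4167 [425.67138607 327.33665104 103.64948608] [1.79934677e+02 1.15146542e-01 1.75869839e+02] 40.06245438122842
10152 clip top z rel TCP [-52.    1.6  17.4  25.5  26.2] xy rel TCP [-3.5  0.4]
along x (finger width axis) min/max [-21.4  21.7] along y [-20.3  18. ]
```

View pics/w12.png

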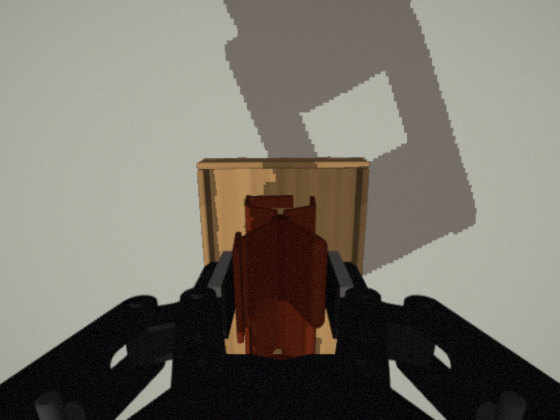

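>>> {"api": "servo_tool", "payload": {
  "series": [
    [0, 0.0, -0.5, 0, 0, 0, -1],
    [0, 0.0, -0.9, 0, 0, 0, -1],
    [0, 0, -1.1, 0, 0, 0, -1],
    [0, 0, -1.15, 0, 0, 0, -1],
    [0, 0, -1.15, 0, 0, 0, -1]
  ]
}}

```text
clock: 19.88
position: [425.1, 326.5, 57.8]
orientation: [-179.9, -0.0, 175.9]
contact_force: [-3.3, -3.6, 8.2]
finger_gap: 39.8
```

>>> {"api": "servo_tool", "payload": {
  "series": [
    [0, 0, 0, 0, 0, 0, -0.1],
    [0, 0, 0, 0, 0, 0, 0.05],
    [0, 0, 0, 0, 0, 0, 0.3],
    [0, 0, 0, 0, 0, 0, 0.6],
    [0, 0, 0, 0, 0, 0, 0.6]
  ]
}}

```text
clock: 20.3
position: [425.0, 327.0, 56.5]
orientation: [180.0, 0.0, 175.9]
contact_force: [0.4, -0.0, 1.1]
finger_gap: 68.5
```

>>> {"api": "servo_tool", "payload": {
  "series": [
    [0, 0, 0.2, 0, 0, 0, 0.6],
    [0, 0, 1, 0, 0, 0, 0.6],
    [0, 0, 2, 0, 0, 0, 0.6],
    [0, 0, 3, 0, 0, 0, 0.6],
    [0, 0, 3.5, 0, 0, 0, 0.6]
  ]
}}

```text
clock: 20.72
position: [426.7, 327.9, 202.1]
orientation: [179.8, 0.3, 175.9]
contact_force: [1.8, 1.1, 0.4]
finger_gap: 68.1
```

>>> {"api": "servo_tool", "payload": {
  "series": [
    [0, -0.9, 0.5, 0, 0, 0, 0.6],
    [0, -1.8, 0.5, 0, 0, 0, 0.6],
    [0, -2.7, 0.5, 0, 0, 0, 0.6],
    [0, -3.6, 0.5, 0, 0, 0, 0.6],
    [0, -4.5, 0.5, 0, 0, 0, 0.6]
  ]
}}

```text
clock: 21.13
position: [424.5, 145.6, 217.2]
orientation: [180.0, 0.1, 175.9]
contact_force: [0.1, 0.2, 0.5]
finger_gap: 68.6
```

>>> {"api": "servo_tool", "payload": {
  "series": [
    [0, -1, 0, 0, 0, 0, 0.6],
    [0, -2, 0, 0, 0, 0, 0.6],
    [0, -3, 0, 0, 0, 0, 0.6],
    [0, -4, 0, 0, 0, 0, 0.6],
    [0, -4, 0, 0, 0, 0, 0.6]
  ]
}}

```text
clock: 21.55
position: [425.1, -19.5, 217.3]
orientation: [-179.8, 0.1, 175.5]
contact_force: [0.2, 0.5, 0.6]
finger_gap: 67.9
```

Run:
```python
from h import *
np.set_printoptions(precision=1,suppress=True)
print(env.observe()['clock'],env.observe()['position'])
p,d,M=shot('scene','s13'); p2,d2,M2=shot('top','t13'); P=cloud(p2,d2,M2)
for a in [(560,320),(494,324),(426,328)]:
    m=(d2>0)&(np.hypot(P[...,0]-a[0],P[...,1]-a[1])<33)&(P[...,2]>50)&(P[...,2]<100)
    print(a,m.sum(),rect(P[m]),np.percentile(P[m][:,2],98))
cv2.imwrite('pics/s13c.png',cv2.resize(np.clip(p[180:300,340:470,::-1].astype(float)*1.6,0,255).astype(np.uint8),None,fx=4.5,fy=4.5,interpolation=cv2.INTER_CUBIC))
for l in ['trimmer','cup','guard','mirror']:
    print(l,[(np.round(r['at']),round(r['p'],2)) for r in env.place_of('top',l)])
```

```text
21.55 [425.1 -19.5 217.3]
(560, 320) 405 (array([561. , 316.6]), array([45.7, 44.4]), 85.9) 82.35631531941355
(494, 324) 415 (array([494.6, 320.8]), array([46.2, 44.1]), 85.6) 83.1860401050074
(426, 328) 434 (array([427.3, 325.2]), array([46.4, 43.5]), 84.8) 82.67429568525152
trimmer [(array([ 721., -188.,   -2.]), 0.87), (array([496., 327.,  -4.]), 0.18)]
cup [(array([772., -15.,  -0.]), 0.62), (array([558., 316.,   3.]), 0.17)]
guard [(array([669., -12.,   4.]), 0.87)]
mirror [(array([720., 141.,  -1.]), 0.71)]
```

View pics/t13.png

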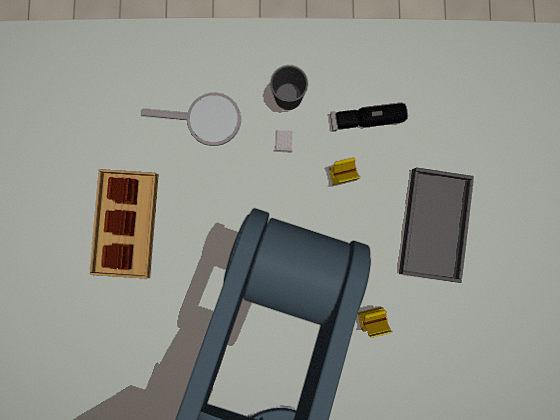

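View pics/s13c.png

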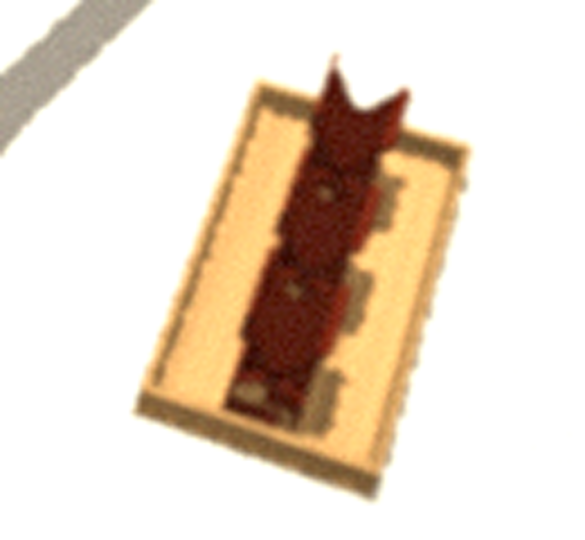

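```bash
python3 -c "
from station import env
print(env.finish_job())"
```

```text
the job is handed in; nothing more can be done
None
```

All three brown clips tested sound, so all three stand upright in the wooden tray and the grey dish is empty. I handed the job in at about 22 s of the 64 s.

- **Squeeze tests:** At 20 N the grips stopped at 39.7, 40.8 and 41.1 mm; a sound clip should read about 41 mm and a weak one 30 mm. I also squeezed the first clip at 40 N and it gave 34.7 mm. That is a little under the stated 36 mm, but well clear of the weak stop. The other two I tested only at 20 N.
- **Tray:** The last camera views show the clips in a row about 67 mm apart. Their tops are at 82–83 mm, as expected for clips standing on the tray floor. All are released and the arm is clear.
- **Left alone:** The trimmer, guard comb, hand mirror and cup read within about 5 mm of where they started, which is within the camera error. I did not grip any yellow look-alike. In the last top view the arm hid two of the four yellow clips, so I could not recheck those.

No final check failed.

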